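# Frame-corner samples in order of width

### The arm

A 7-joint arm with a two-finger parallel gripper is mounted at the origin on the work surface. World frame = base frame: x ahead of the robot, y to its left, z up, the work surface at z = 0. Lengths are in m, angles in rad, forces in N, time in s.
With the tool pointing down it reaches from about 0.4 to 0.85 m from the base axis. Payload 10.4 kg.
Tool frame: the origin (TCP) lies between the finger pads; the fingertips stand 22 mm ahead of it and the grasp point (between the pads) lies 3 mm ahead of it (r.nose_length is the distance from the TCP to the fingertips, in m); z points along the fingers, y is the line along which they close (so a half turn about z gives the same grasp; the last joint's range is limited). The gripper opens to 87 mm and grips with 3 to 60 N. Pads are 19 mm wide; open, the fingers measure 117 mm over their backs; the gripper's body (75 mm by 190 mm) begins 51 mm behind the grasp point.
Start: joints at [1.3, 0.332, -0.065, 1.46, 0.022, 1.35, -0.088], TCP at [0.153, -0.606, 0.245] pointing down, gripper open.
Joint ranges: [-2.6, 2.6], [-0.5, 2.12], [-1.47, 1.34], [0.16, 2.42], [-1.27, 4.41], [0.06, 2.06], [-2.6, 2.6]. Speed limits (rad/s): [2.22, 2.22, 2.79, 2.79, 3.14, 3.14, 3.14].

### API

Orientations are given as a unit quaternion [x, y, z, w].
In Python, from bench import readout, cams, r gives the robot as it stands. The module is installed in compiled form; this text tells all that it offers.
- The arm moves only by the tool step_arm, never from a script. Its argument "deltas" is a list that holds one entry, the list of rows, each a list of 7 numbers: the turn, a rotation vector about the tool's x, y, z in rad, then the shift along the tool's x, y, z in m, then the opening in per cent of the stroke, from 0 (shut) to 100 (fully open). A call has 1 to 20 rows; each row is the pose to reach, as a shift and turn from the pose commanded when the call began, along the tool's axes at that moment; what a row does not reach only later rows make up. A row lasts 1/8 s, in which the tool goes at most 62.5 mm and 10.7 degrees, less where a joint would pass 70% of its speed; a pose out of reach is approached as far as the arm can. A call with a gripper value outside its range is refused whole. The fingers move at their own pace and stop on an object; "squeeze" is the grip in N (left out, the last holds). Time passes only in rows, so rows that repeat a pose let the fingers close. It gives the time, the measured TCP pose, the force, the opening and the grip force at its end, in the units of the state.
- readout.read_state(): the state, without advancing time (a new reading comes with each control period).
- cams.camera(name): name is "scene" or "top" or "wrist"; returns a dict with "img" (480x640x3 uint8, red, green, blue), "fx", "fy", "cx", "cy" (pixels), "origin" and "rotation" of the camera in the world; the wrist camera has in their place "T_tool_cam" (4x4, takes a point from camera to tool coordinates, whose origin is the TCP and whose axes are the flange's). Camera axes: x right, y up, looking along -z (the intrinsics and any distortion apply to the point x, -y, -z); pixel columns grow to the right and rows downward; lengths in m; the calibration is good to about 2 mm. A picture is of the moment at which its call begins: read the wrist's pose just before it. There is no depth.
- r.close_job(): hands the job in; it is judged then, once.
The state is a dict: "time": time; "joint_positions": joint angles; "joint_vel": joint speeds; "joint_torque": joint torques, N m; "ee_pos": TCP position; "eef_rot": TCP orientation; "ft_force": force on the tool from outside, world axes, zero at the start; "torque": the same for the moment, N m; "width": finger opening in m; "grip_force": force on a finger pad.
Only numpy, scipy, OpenCV 4.12 (cv2) and the standard library are available. Lean on these libraries where they do the work, as an engineer would, in place of code of your own. Each camera call takes 0.05 s, during which the arm holds its last target. There are 200 camera calls.

### The job

Line up the four walnut frame-corner samples on the white display board in order of width, the narrowest at the end of the board with the turned knob and the widest at the end with the low plug. Put one sample in each aluminium corner bracket, lying flat on the board and turned so that its outer corner sits close inside the bracket's corner and its legs run along the bracket's arms; leave all four lying free and still.

Things in the scene. Friction and masses are not known exactly. Their poses are not given: they have to be found in the camera images.
- sample_12: Loose L-shaped walnut frame corner, the narrowest of four, lying on the bench: two legs at right angles, each 75 mm long from the outer corner, 12 mm wide, 24 mm thick. Origin on the underside, 25 mm in from both outer faces: outer corner at (-25, -25) mm; from it one leg runs along +x, the other along +y, both to 50 mm. z up. Best pinched across a leg near its free end.
- sample_20: Loose L-shaped walnut frame corner, the second narrowest of four, lying on the bench: two legs at right angles, each 75 mm long from the outer corner, 20 mm wide, 24 mm thick. Origin on the underside, 25 mm in from both outer faces: outer corner at (-25, -25) mm; from it one leg runs along +x, the other along +y, both to 50 mm. z up. Best pinched across a leg near its free end.
- sample_28: Loose L-shaped walnut frame corner, the second widest of four, lying on the bench: two legs at right angles, each 75 mm long from the outer corner, 28 mm wide, 24 mm thick. Origin on the underside, 25 mm in from both outer faces: outer corner at (-25, -25) mm; from it one leg runs along +x, the other along +y, both to 50 mm. z up. Best pinched across a leg near its free end.
- sample_36: Loose L-shaped walnut frame corner, the widest of four, lying on the bench: two legs at right angles, each 75 mm long from the outer corner, 36 mm wide, 24 mm thick. Origin on the underside, 25 mm in from both outer faces: outer corner at (-25, -25) mm; from it one leg runs along +x, the other along +y, both to 50 mm. z up. Best pinched across a leg near its free end.
- bracket_a: Upright aluminium corner bracket, one of four alike, a to d along +y, 95 mm apart, fixed on a flat white board 120 x 470 mm, top at z = 12 mm. 12 mm high, 4 mm thick, arms 35 mm long along +x and +y, inner faces at x = -29 and y = -29 mm. Origin on the board's top, where a well-seated sample's origin comes to lie (4 mm clear of both arms, x and y axes as the bracket's).
- bracket_b: Upright aluminium corner bracket, one of four alike, a to d along +y, 95 mm apart, fixed on a flat white board 120 x 470 mm, top at z = 12 mm. 12 mm high, 4 mm thick, arms 35 mm long along +x and +y, inner faces at x = -29 and y = -29 mm. Origin on the board's top, where a well-seated sample's origin comes to lie (4 mm clear of both arms, x and y axes as the bracket's).
- bracket_c: Upright aluminium corner bracket, one of four alike, a to d along +y, 95 mm apart, fixed on a flat white board 120 x 470 mm, top at z = 12 mm. 12 mm high, 4 mm thick, arms 35 mm long along +x and +y, inner faces at x = -29 and y = -29 mm. Origin on the board's top, where a well-seated sample's origin comes to lie (4 mm clear of both arms, x and y axes as the bracket's).
- bracket_d: Upright aluminium corner bracket, one of four alike, a to d along +y, 95 mm apart, fixed on a flat white board 120 x 470 mm, top at z = 12 mm. 12 mm high, 4 mm thick, arms 35 mm long along +x and +y, inner faces at x = -29 and y = -29 mm. Origin on the board's top, where a well-seated sample's origin comes to lie (4 mm clear of both arms, x and y axes as the bracket's).
- knob: Turned dark wooden knob 30 mm across and 36 mm high, fixed upright on the board at one end of the row: 58 mm beyond bracket a in y, or 83 mm beyond bracket d. It marks the narrow end. Origin at the centre of its foot, z up.
- cap: Low round dark wooden plug 20 mm across and 4 mm high, fixed on the board at the other end of the row. It marks the wide end. Origin at the centre of its underside.
Not all that is in view belongs to the job. What is shaped like the sample_36 but pink is not meant.

How it is judged:
At the end, for the whole second after the job is handed in: From knob to plug the brackets hold the 12, 20, 28 and 36 mm samples; each sample's origin is within 13 mm (horizontally) and 4 mm (in height) of its bracket's, lies flat within 0.06 rad, is turned as its bracket is within 0.2 rad (not back to front), and is at rest (((horizontal distance between knob and bracket_a below 0.15 m and horizontal distance between sample_12 and bracket_a below 0.013 m and angle between the x axis of sample_12 and the x axis of bracket_a, either way round below 0.2 rad and y of bracket_b in the frame of sample_12 above 0 m and z of sample_12 in the frame of bracket_a between -0.004 and 0.004 m and horizontal distance between sample_20 and bracket_b below 0.013 m and angle between the x axis of sample_20 and the x axis of bracket_b, either way round below 0.2 rad and y of bracket_a in the frame of sample_20 below 0 m and z of sample_20 in the frame of bracket_b between -0.004 and 0.004 m and horizontal distance between sample_28 and bracket_c below 0.013 m and angle between the x axis of sample_28 and the x axis of bracket_c, either way round below 0.2 rad and y of bracket_a in the frame of sample_28 below 0 m and z of sample_28 in the frame of bracket_c between -0.004 and 0.004 m and horizontal distance between sample_36 and bracket_d below 0.013 m and angle between the x axis of sample_36 and the x axis of bracket_d, either way round below 0.2 rad and y of bracket_a in the frame of sample_36 below 0 m and z of sample_36 in the frame of bracket_d between -0.004 and 0.004 m) or (horizontal distance between knob and bracket_d below 0.15 m and horizontal distance between sample_12 and bracket_d below 0.013 m and angle between the x axis of sample_12 and the x axis of bracket_d, either way round below 0.2 rad and y of bracket_a in the frame of sample_12 below 0 m and z of sample_12 in the frame of bracket_d between -0.004 and 0.004 m and horizontal distance between sample_20 and bracket_c below 0.013 m and angle between the x axis of sample_20 and the x axis of bracket_c, either way round below 0.2 rad and y of bracket_a in the frame of sample_20 below 0 m and z of sample_20 in the frame of bracket_c between -0.004 and 0.004 m and horizontal distance between sample_28 and bracket_b below 0.013 m and angle between the x axis of sample_28 and the x axis of bracket_b, either way round below 0.2 rad and y of bracket_a in the frame of sample_28 below 0 m and z of sample_28 in the frame of bracket_b between -0.004 and 0.004 m and horizontal distance between sample_36 and bracket_a below 0.013 m and angle between the x axis of sample_36 and the x axis of bracket_a, either way round below 0.2 rad and y of bracket_b in the frame of sample_36 above 0 m and z of sample_36 in the frame of bracket_a between -0.004 and 0.004 m)) and angle between each of sample_12, sample_20, sample_28, sample_36's own z axis and vertical below 0.06 rad and linear speed of each of sample_12, sample_20, sample_28, sample_36 below 0.01 m/s and angular speed of each of sample_12, sample_20, sample_28, sample_36 below 0.1 rad/s); the robot touches nothing.
It also fails if it takes over 88 s, if anything falls off the work surface, if the arm or the gripper's body presses on something with over 40 N, if the wrist force passes 120 N, or if a joint passes its speed limit or range.

## Working session

There is one attempt and no reset: what is moved stays moved. The work goes in short steps, Python scripts to look and compute and a tool call to move; the robot and the scene stay as the last step left them, time stands still between calls to the robot, and variables do not carry over. Pictures are saved under pics/ and viewed, at most 14 in all, crops included, and the job is handed in when it is done.

Besides the shell and the picture viewer there is one more tool, called by a JSON object that holds its "fn" and its "kwargs", one argument or row to a line. step_arm: Moves the arm, as the interface text tells. Its arguments: {"type":"object","properties":{"deltas":{"type":"array"},"squeeze":{"type":"number"}},"required":["deltas"]}

```bash
mkdir -p pics; python3 - <<'E'
from bench import readout, cams, r
import cv2
s=readout.read_state(); print(s['time'],s['ee_pos'],s['eef_rot'],s['width'],r.nose_length)
for n in ['top','scene']:
    c=cams.camera(n); cv2.imwrite(f'pics/{n}0.png',c['img'][:,:,::-1]); print(n,{k:v for k,v in c.items() if k!='img'})
print(cams.camera('wrist')['T_tool_cam'])
E
```

```text
0.0 [ 0.15319015 -0.60557445  0.24378849] [ 9.92334677e-01  1.23577632e-01 -1.12364274e-04 -6.67345493e-04] 0.08711705266646985 0.022
top {'fx': 524.7084810933804, 'fy': 524.7084810933804, 'cx': 315.5107284249498, 'cy': 229.78707241315814, 'origin': array([0.3748976 , 0.01611583, 1.01312002]), 'rotation': array([-0.05263491,  0.04754241,  0.70964123, -0.70098403])}
scene {'fx': 624.9482872040871, 'fy': 624.9482872040871, 'cx': 327.16403478278136, 'cy': 234.1800261065393, 'origin': array([ 0.94418105, -0.54771471,  0.65978804]), 'rotation': array([0.39595911, 0.13542866, 0.29794538, 0.85796504])}
[[-6.86864585e-04  9.70645620e-01  2.40513218e-01  6.57614484e-02]
 [ 9.99999747e-01  6.22296492e-04  3.44409542e-04  7.58154835e-04]
 [ 1.84629082e-04  2.40513394e-01 -9.70645802e-01 -1.39249383e-01]
 [ 0.00000000e+00  0.00000000e+00  0.00000000e+00  1.00000000e+00]]
```

View pics/top0.png

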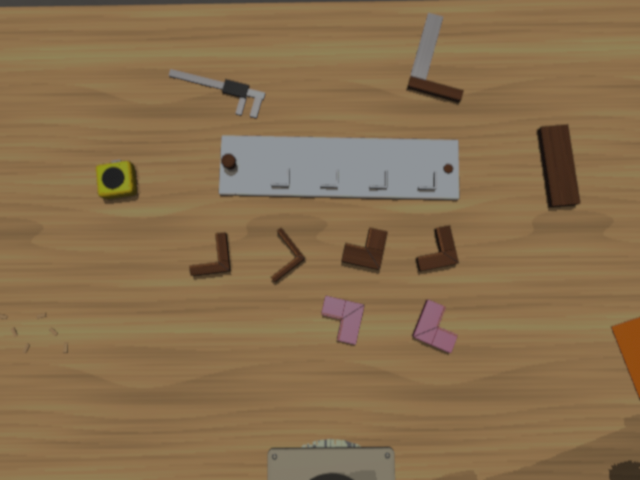

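View pics/scene0.png

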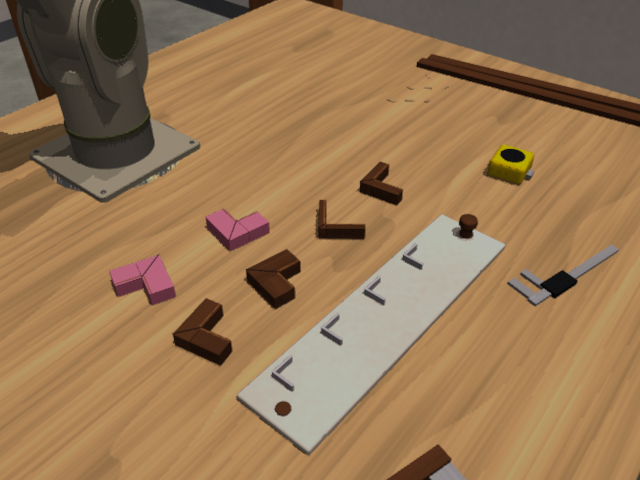

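```bash
cat > h.py <<'E'
import numpy as np, cv2
from scipy.spatial.transform import Rotation as R
from scipy.optimize import minimize
def proj(c,P):
    q=R.from_quat(c['rotation']).inv().apply(np.asarray(P,float)-c['origin'])
    return np.c_[c['cx']+c['fx']*q[:,0]/-q[:,2], c['cy']-c['fy']*q[:,1]/-q[:,2]]
def unproj(c,uv,z):
    uv=np.atleast_2d(uv).astype(float)
    d=R.from_quat(c['rotation']).apply(np.c_[(uv[:,0]-c['cx'])/c['fx'],-(uv[:,1]-c['cy'])/c['fy'],-np.ones(len(uv))])
    return c['origin']+d*((z-c['origin'][2])/d[:,2])[:,None]
def boxmask(c,boxes,x,y,t,z,S=4,shape=(480,640)):
    m=np.zeros((shape[0],shape[1]),np.uint8); co,si=np.cos(t),np.sin(t)
    for x0,x1,y0,y1,h in boxes:
        P=np.array([(a,b,k) for a in(x0,x1) for b in(y0,y1) for k in(0,h)])
        W=np.c_[x+co*P[:,0]-si*P[:,1],y+si*P[:,0]+co*P[:,1],z+P[:,2]]
        cv2.fillConvexPoly(m,np.round(cv2.convexHull(proj(c,W).astype(np.float32))*16).astype(np.int32),255,cv2.LINE_AA,4)
    return m.astype(np.float32)/255
def L(w): return [(-.025,.05,-.025,-.025+w,.024),(-.025,-.025+w,-.025,.05,.024)]
def fit(c,mask,boxes,z,p0,ts):
    best=None
    def f(p):
        m=boxmask(c,boxes,p[0],p[1],p[2]*10,z); return 1-np.minimum(m,mask).sum()/np.maximum(m,mask).sum()
    for t in ts:
        s=np.array([[0,0,0],[.012,0,0],[0,.012,0],[0,0,.03]])+[p0[0],p0[1],t/10]
        o=minimize(f,s[0],method='Nelder-Mead',options=dict(initial_simplex=s,xatol=1e-4,fatol=1e-4))
        if best is None or o.fun<best[0]: best=(o.fun,o.x*[1,1,10])
    return best
E
python3 - <<'E'
from h import *; from bench import cams
c=cams.camera('top'); im=c['img']; h=cv2.cvtColor(im,cv2.COLOR_RGB2HSV)
cv2.imwrite('pics/crop1.png',cv2.resize(im[128:292,185:465,::-1],None,fx=2.8,fy=2.8,interpolation=cv2.INTER_CUBIC))
dark=((im[:,:,0]<105)&(im[:,:,1]<70)).astype(np.uint8)
n,lab,st,ce=cv2.connectedComponentsWithStats(dark[:,:])
for i in range(1,n):
    x,y,w,hh,a=st[i]
    if a>100 and 215<ce[i][1]<290 and 180<ce[i][0]<470:
        m=(lab==i).astype(np.float32); p0=unproj(c,ce[i],.012)[0]
        for W in (.012,.020,.028,.036):
            b=fit(c,m,L(W),0,p0,np.arange(8)*np.pi/4); print(ce[i].round(),a,W,round(b[0],3),b[1].round(4))
wh=((im.min(2)>110)&(h[:,:,1]<50)).astype(np.uint8)
n,lab,st,ce=cv2.connectedComponentsWithStats(wh)
i=[i for i in range(1,n) if st[i][4]>5000 and 150<ce[i][1]<190][0]
m=cv2.morphologyEx((lab==i).astype(np.uint8),cv2.MORPH_CLOSE,np.ones((25,25))).astype(np.float32)
p=unproj(c,ce[i],.012)[0]; print('board',fit(c,m,[(-.06,.06,-.235,.235,.012)],0,p,[0.,.05]))
E
```

```text
[439. 253.] 1110 0.012 0.397 [ 0.4671 -0.2146  6.4514]
[439. 253.] 1110 0.02 0.188 [ 0.4671 -0.2151  0.1766]
[439. 253.] 1110 0.028 0.099 [ 0.4672 -0.2173  6.4672]
[439. 253.] 1110 0.036 0.205 [ 0.4665 -0.2181  6.5025]
[288. 258.] 571 0.012 0.1 [0.4657 0.0776 0.6573]
[288. 258.] 571 0.02 0.352 [0.4657 0.0769 0.6631]
[288. 258.] 571 0.028 0.484 [0.4657 0.0769 0.661 ]
[288. 258.] 571 0.036 0.56 [0.4658 0.077  6.9482]
[366. 252.] 1231 0.012 0.503 [ 0.4683 -0.0757  6.0633]
[366. 252.] 1231 0.02 0.314 [ 0.4677 -0.076  -0.2165]
[366. 252.] 1231 0.028 0.155 [ 0.468  -0.0763 -0.2166]
[366. 252.] 1231 0.036 0.094 [ 0.4667 -0.078  -0.2197]
[215. 261.] 856 0.012 0.257 [0.462  0.2165 0.1224]
[215. 261.] 856 0.02 0.132 [0.46   0.213  0.1136]
[215. 261.] 856 0.028 0.284 [0.4599 0.2119 0.1628]
[215. 261.] 856 0.036 0.384 [0.4596 0.2124 6.447 ]
board (np.float64(0.06590819358825684), array([ 0.64624103, -0.02407115, -0.03590367]))
```

View pics/crop1.png

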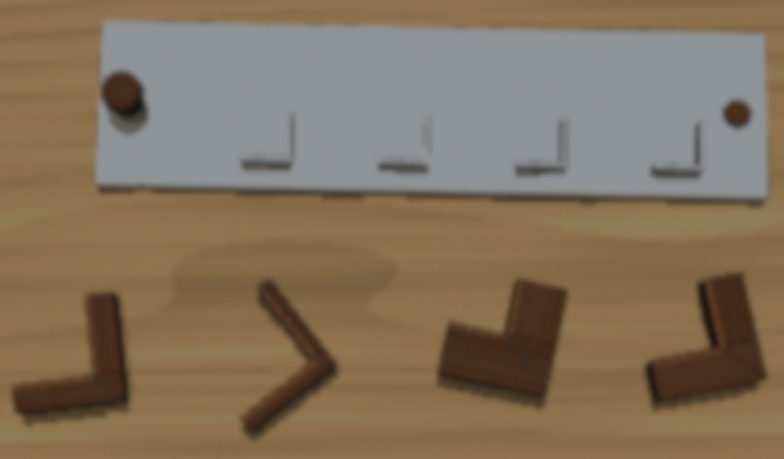

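```bash
python3 - <<'E'
from h import *; from bench import cams
c=cams.camera('top'); im=c['img'].copy()
f=lambda u,v,z: unproj(c,[185+u/2.8,128+v/2.8],z)[0].round(4)
print('cap',f(737,113,.016),'knob',f(122,92,.048))
for u,v in [(292,165),(428,168),(565,170),(700,173)]: print(f(u,v,.012))
# bracket model guess
t=-.036; k=f(122,92,.048); e=np.array([-np.sin(t),np.cos(t)])
A=[]
for n,u,v in [('d',292,165),('c',428,168),('b',565,170),('a',700,173)]:
    o=f(u,v,.012)[:2]+R.from_euler('z',t).apply([.033,.033,0])[:2]; A.append(o)
A=np.array(A); i=np.arange(4); 
d=np.mean([A[j]+.095*j*e for j in i],0); print('d origin',d, 'res',[(A[j]-d+.095*j*e).round(4) for j in i],'knob-d',(k[:2]-d))
big=cv2.resize(im[128:292,185:465,::-1],None,fx=2.8,fy=2.8,interpolation=cv2.INTER_CUBIC)
def dr(boxes,x,y,z,t):
    for x0,x1,y0,y1,h in boxes:
        P=np.array([(a,b,h) for a,b in((x0,y0),(x1,y0),(x1,y1),(x0,y1))]);W=R.from_euler('z',t).apply(P)+[x,y,z]
        cv2.polylines(big,[((proj(c,W)-[185,128]+.5)*2.8).astype(np.int32)],True,(0,255,0),1)
for j in i: dr([(-.033,.002,-.033,-.029,.012),(-.033,-.029,-.033,.002,.012)],*(d-.095*j*e),.012,t)
dr([(-.06,.06,-.235,.235,.012)],.6462,-.0241,0,t)
for w,x,y,q in[(.028,.4672,-.2173,.184),(.012,.4657,.0776,.657),(.036,.4667,-.078,-.22),(.02,.46,.213,.114)]: dr(L(w),x,y,0,q)
cv2.imwrite('pics/ov.png',big)
E
```

```text
cap [ 0.6348 -0.2375  0.016 ] knob [0.6468 0.1856 0.048 ]
[0.603  0.0727 0.012 ]
[ 0.5995 -0.022   0.012 ]
[ 0.5968 -0.1172  0.012 ]
[ 0.5934 -0.2108  0.012 ]
d origin [0.63747025 0.10487354] res [array([-0.0003, -0.0004]), array([-0.0004, -0.0001]), array([ 0.0003, -0.0004]), array([0.0004, 0.0009])] knob-d [0.00932975 0.08072646]
```

View pics/ov.png

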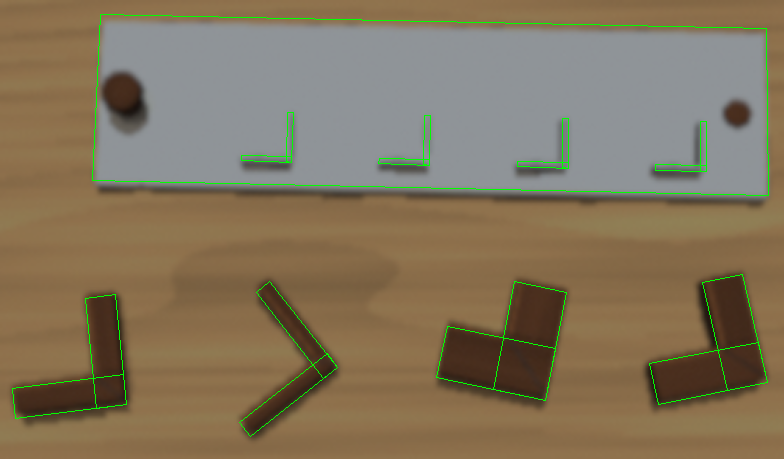

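```bash
cat > g.py <<'E'
import sys; from h import *; from bench import readout
T=-.036; e=np.array([.036,.99935])
D=np.array([.6375,.104])+[.002,.001]; B={k:D-.095*j*e for j,k in enumerate('dcba')}
S={12:[.4657,.0776,.657],20:[.46,.213,.114],28:[.4672,-.2173,.184],36:[.4667,-.078,-.22]}
DEST={12:'d',20:'c',28:'b',36:'a'}
GX=.038
def tcp(w,place=False):
    x,y,t=(*B[DEST[w]],T) if place else S[w]
    return np.array([x,y])+R.from_euler('z',t).apply([GX,-.025+w/2000,0])[:2],t
def delta(x,y,z,psi):
    s=readout.read_state(); R0=R.from_quat(s['eef_rot']); Rt=R.from_euler('z',psi)*R.from_euler('x',np.pi)
    d=np.r_[(R0.inv()*Rt).as_rotvec(),R0.inv().apply(np.array([x,y,z])-s['ee_pos'])]
    return d.round(4).tolist()
if __name__=='__main__':
    for a in sys.argv[1:]:   # e.g. 28:p:0.12  (p pick, l place)
        w,k,z=a.split(':'); p,t=tcp(int(w),k=='l'); print(a,p.round(4),round(t,3),delta(*p,float(z),t))
E
python3 g.py 28:p:.13 28:p:.026
```

```text
28:p:.13 [ 0.5066 -0.2212] 0.184 [-0.0006, -0.0, 0.0638, 0.4368, -0.2861, 0.1144]
28:p:.026 [ 0.5066 -0.2212] 0.184 [-0.0006, -0.0, 0.0638, 0.4368, -0.2861, 0.2184]
```

{"fn": "step_arm", "kwargs": {
  "deltas": [
    [[0,0,0.064,0.437,-0.286,0.05,100],[0,0,0.064,0.437,-0.286,0.05,100],[0,0,0.064,0.437,-0.286,0.05,100],[0,0,0.064,0.437,-0.286,0.05,100],[0,0,0.064,0.437,-0.286,0.05,100],[0,0,0.064,0.437,-0.286,0.05,100],[0,0,0.064,0.437,-0.286,0.05,100],[0,0,0.064,0.437,-0.286,0.05,100],[0,0,0.064,0.437,-0.286,0.114,100],[0,0,0.064,0.437,-0.286,0.114,100],[0,0,0.064,0.437,-0.286,0.114,100],[0,0,0.064,0.437,-0.286,0.114,100]]
  ],
  "squeeze": 25
}}

```text
time: 1.75
ee_pos: [0.5071, -0.2232, 0.1325]
eef_rot: [0.996, 0.091, 0.001, 0.001]
ft_force: [0.2, -0.4, 0.5]
width: 0.0871
grip_force: 0.0
```

```bash
python3 g.py 28:p:.13 28:p:.026 28:l:.13; python3 - <<'E'
from bench import cams
import cv2
cv2.imwrite('pics/w1.png',cams.camera('wrist')['img'][:,:,::-1])
E
```

```text
28:p:.13 [ 0.5066 -0.2212] 0.184 [0.0021, -0.0019, -0.0023, -0.0002, -0.0021, 0.0025]
28:p:.026 [ 0.5066 -0.2212] 0.184 [0.0021, -0.0019, -0.0023, -0.0004, -0.0023, 0.1065]
28:l:.13 [ 0.6702 -0.0972] -0.036 [0.0019, -0.0022, 0.2177, 0.1832, -0.0944, 0.0026]
```

View pics/w1.png

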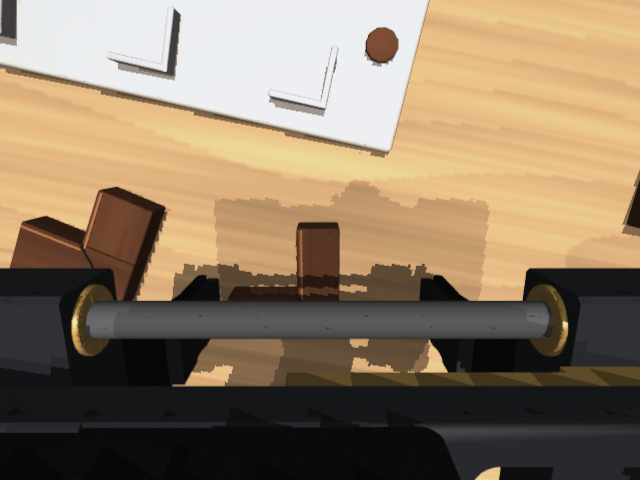

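```bash
cat >> h.py <<'E'
def wcam():
    from bench import cams,readout
    s=readout.read_state(); c=cams.camera('wrist'); X=c['T_tool_cam']; Rt=R.from_quat(s['eef_rot'])
    return dict(c,origin=s['ee_pos']+Rt.apply(X[:3,3]),rotation=(Rt*R.from_matrix(X[:3,:3])).as_quat())
E
python3 - <<'E'
from g import *
c=wcam()
for n,uv in [('a',(323,105)),('b',(167,70))]:
    p=unproj(c,uv,.024)[0][:2]; print(n,p.round(4),'origin est',(p+R.from_euler('z',T).apply([.031,.031,0])[:2]).round(4),'have',B[n]-[.002,.002])
p=unproj(c,[(382,45),(270,97),(335,47),(112,57),(175,10),(318,224)],[.016,.024,.024,.024,.024,.024][0])
print(p[0]); q=unproj(c,[(270,94),(323,106),(335,47)],.024); print(q, np.arctan2(*(q[0]-q[1])[:2]),np.arctan2(*(q[2]-q[1])[1::-1]))
pt=np.append(S[28][:2],0)+R.from_euler('z',S[28][2]).apply([.05,-.011,.024]); print('leg end',pt, unproj(c,(318,224),.024))
E
```

```text
a [ 0.5952 -0.21  ] origin est [ 0.6273 -0.1802] have [ 0.62724    -0.18181475]
b [ 0.5978 -0.1175] origin est [ 0.6299 -0.0876] have [ 0.63066   -0.0868765]
[ 0.63530912 -0.23816524  0.016     ]
[[ 0.59557759 -0.17823445  0.024     ]
 [ 0.59461145 -0.21013594  0.024     ]
 [ 0.62742363 -0.21104955  0.024     ]] 0.030275826189224544 -0.027836724981776376
leg end [ 0.51836858 -0.21896614  0.024     ] [[ 0.52406294 -0.21998667  0.024     ]]
```

{"fn": "step_arm", "kwargs": {
  "deltas": [
    [[0.002,-0.002,-0.002,0,-0.002,0.06,100],[0.002,-0.002,-0.002,0,-0.002,0.1,100],[0.002,-0.002,-0.002,0,-0.002,0.106,100],[0.002,-0.002,-0.002,0,-0.002,0.106,100],[0.002,-0.002,-0.002,0,-0.002,0.106,100],[0.002,-0.002,-0.002,0,-0.002,0.106,10],[0.002,-0.002,-0.002,0,-0.002,0.106,10],[0.002,-0.002,-0.002,0,-0.002,0.106,10],[0.002,-0.002,-0.002,0,-0.002,0.106,10],[0.002,-0.002,-0.002,0,-0.002,0.106,10],[0.002,-0.002,-0.002,0,-0.002,0.106,10]]
  ],
  "squeeze": 25
}}

```text
time: 3.22
ee_pos: [0.5064, -0.2195, 0.0245]
eef_rot: [0.996, 0.093, -0.001, -0.001]
ft_force: [-0.1, -0.7, -0.1]
width: 0.0351
grip_force: 0.0
```

{"fn": "step_arm", "kwargs": {
  "deltas": [
    [[0,0,0,0,0,0,10],[0,0,0,0,0,0,10],[0,0,0,0,0,0,10],[0,0,0,0,0,0,10],[0,0,0,0,0,-0.05,10],[0,0,0,0,0,-0.08,10],[0,0,0,0,0,-0.08,10],[0,0,0,0,0,-0.08,10]]
  ]
}}

```text
time: 4.22
ee_pos: [0.5061, -0.2195, 0.1038]
eef_rot: [0.996, 0.093, -0.002, -0.001]
ft_force: [-0.3, -0.9, -1.3]
width: 0.0277
grip_force: 25.0
```

```bash
python3 g.py 28:l:.105 28:l:.038; python3 - <<'E'
from bench import cams
import cv2
cv2.imwrite('pics/w2.png',cams.camera('wrist')['img'][:,:,::-1])
E
```

```text
28:l:.105 [ 0.6702 -0.0972] -0.036 [-0.0021, 0.0032, 0.2217, 0.1839, -0.0899, -0.0016]
28:l:.038 [ 0.6702 -0.0972] -0.036 [-0.0021, 0.0032, 0.2217, 0.1841, -0.0897, 0.0654]
```

View pics/w2.png

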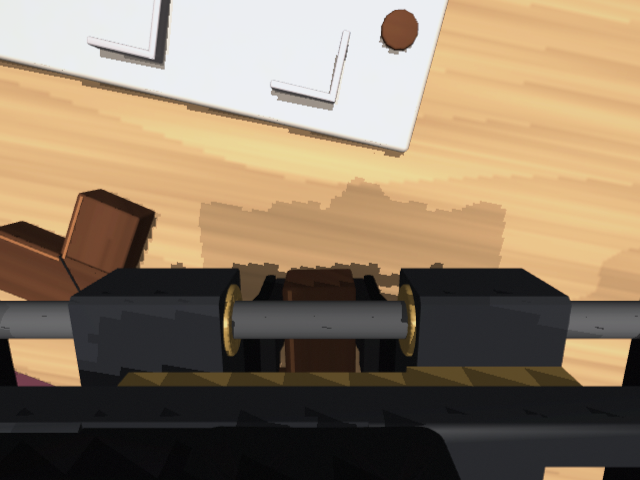

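```bash
python3 - <<'E'
from g import *
c=wcam(); s=readout.read_state(); Rt=R.from_quat(s['eef_rot'])
for uv,z in [((320,283),.103),((320,270),.0795)]: print(Rt.inv().apply(unproj(c,uv,z)[0]-s['ee_pos']).round(4))
E
```

```text
[0.016  0.0009 0.0002]
[0.0135 0.001  0.0237]
```

{"fn": "step_arm", "kwargs": {
  "deltas": [
    [[0,0,0.222,0.184,-0.09,-0.002,10],[0,0,0.222,0.184,-0.09,-0.002,10],[0,0,0.222,0.184,-0.09,-0.002,10],[0,0,0.222,0.184,-0.09,-0.002,10],[-0.002,0.003,0.222,0.184,-0.09,-0.002,10],[-0.002,0.003,0.222,0.184,-0.09,-0.002,10],[-0.002,0.003,0.222,0.184,-0.09,-0.002,10],[-0.002,0.003,0.222,0.184,-0.09,-0.002,10]]
  ]
}}

```text
time: 5.32
ee_pos: [0.6704, -0.0983, 0.1066]
eef_rot: [1.0, -0.019, 0.0, 0.0]
ft_force: [0.7, 0.1, -1.1]
width: 0.0278
grip_force: 25.0
```

```bash
python3 g.py 28:l:.105 28:l:.038 36:p:.12; python3 - <<'E'
from bench import cams
import cv2
cv2.imwrite('pics/w3.png',cams.camera('top')['img'][130:290,185:465,::-1].repeat(2,0).repeat(2,1))
E
```

```text
28:l:.105 [ 0.6702 -0.0972] -0.036 [0.0007, -0.0009, -0.0015, -0.0002, -0.001, 0.0016]
28:l:.038 [ 0.6702 -0.0972] -0.036 [0.0007, -0.0009, -0.0015, -0.0003, -0.0011, 0.0686]
36:p:.12 [ 0.5023 -0.0931] -0.22 [0.0006, -0.001, 0.1825, -0.1682, 0.0012, -0.0136]
```

{"fn": "step_arm", "kwargs": {
  "deltas": [
    [[0,0,-0.001,-0.002,-0.001,0.05,10],[0,0,-0.001,-0.002,-0.001,0.064,10],[0,0,-0.001,-0.002,-0.001,0.0695,10],[0,0,-0.001,-0.002,-0.001,0.0695,10],[0,0,-0.001,-0.002,-0.001,0.0695,10],[0,0,-0.001,-0.002,-0.001,0.0695,60],[0,0,-0.001,-0.002,-0.001,0.0695,60],[0,0,-0.001,-0.002,-0.001,0.0695,60],[0,0,-0.001,-0.002,-0.001,0.0695,60],[0,0,-0.001,-0.002,-0.001,0.04,60],[0,0,-0.001,-0.002,-0.001,-0.01,60],[0,0,0.182,-0.168,0.001,-0.014,100],[0,0,0.182,-0.168,0.001,-0.014,100],[0,0,0.182,-0.168,0.001,-0.014,100],[0,0,0.182,-0.168,0.001,-0.014,100],[0,0,0.182,-0.168,0.001,-0.014,100],[0,0,0.182,-0.168,0.001,-0.014,100]]
  ]
}}

```text
time: 7.5
ee_pos: [0.5038, -0.0919, 0.1203]
eef_rot: [0.994, -0.109, 0.001, -0.0]
ft_force: [0.0, 0.0, -0.4]
width: 0.0869
grip_force: 0.0
```

```bash
python3 g.py 36:p:.12 36:p:.025; python3 - <<'E'
from bench import cams
import cv2
c=cams.camera('scene')['img'][200:440,140:460,::-1]; w=cams.camera('wrist')['img'][:320,:,::-1]
import numpy as np
cv2.imwrite('pics/w4.png',np.vstack([cv2.resize(c,None,fx=1,fy=1).copy() if 0 else np.hstack([c,cams.camera('top')['img'][130:370,150:470,::-1]]),w]))
E
```

```text
36:p:.12 [ 0.5023 -0.0931] -0.22 [-0.0005, -0.0013, 0.0021, -0.0013, 0.0015, 0.0003]
36:p:.025 [ 0.5023 -0.0931] -0.22 [-0.0005, -0.0013, 0.0021, -0.0014, 0.0015, 0.0953]
```

View pics/w4.png

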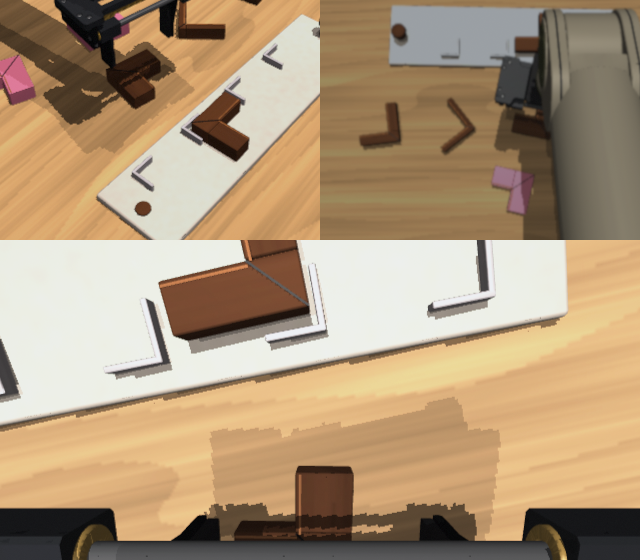

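{"fn": "step_arm", "kwargs": {
  "deltas": [
    [[0,0,0.002,-0.001,0.001,0.06,100],[0,0,0.002,-0.001,0.001,0.09,100],[0,0,0.002,-0.001,0.001,0.0955,100],[0,0,0.002,-0.001,0.001,0.0955,100],[0,0,0.002,-0.001,0.001,0.0955,10],[0,0,0.002,-0.001,0.001,0.0955,10],[0,0,0.002,-0.001,0.001,0.0955,10],[0,0,0.002,-0.001,0.001,0.0955,10],[0,0,0.002,-0.001,0.001,0.0955,10],[0,0,0.002,-0.001,0.001,0.0955,10],[0,0,0.002,-0.001,0.001,0.0955,10],[0,0,0.002,-0.001,0.001,0.0955,10],[0,0,0.002,-0.001,0.001,0.0955,10],[0,0,0.002,-0.001,0.001,0.05,10],[0,0,0.002,-0.001,0.001,0.01,10],[0,0,0.002,-0.001,0.001,0.01,10],[0,0,0.002,-0.001,0.001,0.01,10]]
  ]
}}

```text
time: 9.78
ee_pos: [0.5013, -0.0929, 0.1096]
eef_rot: [0.994, -0.11, 0.0, 0.0]
ft_force: [1.2, 0.8, -1.6]
width: 0.0357
grip_force: 25.1
```

```bash
python3 g.py 36:l:.11
```

```text
36:l:.11 [ 0.667  -0.1882] -0.036 [0.0003, -0.0001, -0.1843, 0.1825, 0.0568, -0.0004]
```

{"fn": "step_arm", "kwargs": {
  "deltas": [
    [[0,0,-0.184,0.18,0.057,0,10],[0,0,-0.184,0.18,0.057,0,10],[0,0,-0.184,0.18,0.057,0,10],[0,0,-0.184,0.18,0.057,0,10],[0,0,-0.184,0.18,0.057,0,10],[0,0,-0.184,0.18,0.057,0,10],[0,0,-0.184,0.18,0.057,0,10],[0,0,-0.184,0.18,0.057,0,10]]
  ]
}}

```text
time: 10.78
ee_pos: [0.6647, -0.1877, 0.111]
eef_rot: [1.0, -0.018, 0.001, 0.0]
ft_force: [0.1, -0.3, -0.8]
width: 0.0361
grip_force: 25.1
```

```bash
python3 g.py 36:l:.037 12:p:.12
```

```text
36:l:.037 [ 0.667  -0.1882] -0.036 [0.0006, -0.0014, 0.0001, 0.0022, 0.0004, 0.074]
12:p:.12 [0.5074 0.0858] 0.657 [0.0011, -0.0011, -0.6929, -0.167, -0.2676, -0.0094]
```

{"fn": "step_arm", "kwargs": {
  "deltas": [
    [[0,0,0,0,0,0.05,10],[0,0,0,0,0,0.067,10],[0,0,0,0,0,0.0735,10],[0,0,0,0,0,0.0735,10],[0,0,0,0,0,0.0735,10],[0,0,0,0,0,0.0735,68],[0,0,0,0,0,0.0735,68],[0,0,0,0,0,0.0735,68],[0,0,0,0,0,0.0735,68],[0,0,0,0,0,0.04,68],[0,0,0,0,0,-0.01,68],[0,0,-0.693,-0.167,-0.268,-0.01,68],[0,0,-0.693,-0.167,-0.268,-0.01,68],[0,0,-0.693,-0.167,-0.268,-0.01,68],[0,0,-0.693,-0.167,-0.268,-0.01,68],[0,0,-0.693,-0.167,-0.268,-0.01,68],[0,0,-0.693,-0.167,-0.268,-0.01,68],[0,0,-0.693,-0.167,-0.268,-0.01,68],[0,0,-0.693,-0.167,-0.268,-0.01,68]]
  ]
}}

```text
time: 13.15
ee_pos: [0.5084, 0.0845, 0.1201]
eef_rot: [0.947, 0.321, 0.0, 0.0]
ft_force: [0.2, -0.4, 0.9]
width: 0.0587
grip_force: 0.0
```

```bash
python3 g.py 12:p:.025; python3 - <<'E'
from bench import cams
import cv2, numpy as np
w=cams.camera('wrist')['img'][:320,:,::-1]; c=cams.camera('scene')['img'][200:440,140:460,::-1]
cv2.imwrite('pics/w5.png',np.vstack([np.hstack([c,cams.camera('top')['img'][130:370,180:500,::-1]]),w]))
E
```

```text
12:p:.025 [0.5074 0.0858] 0.657 [0.0009, -0.0004, -0.0026, -0.0001, -0.0017, 0.0951]
```

View pics/w5.png

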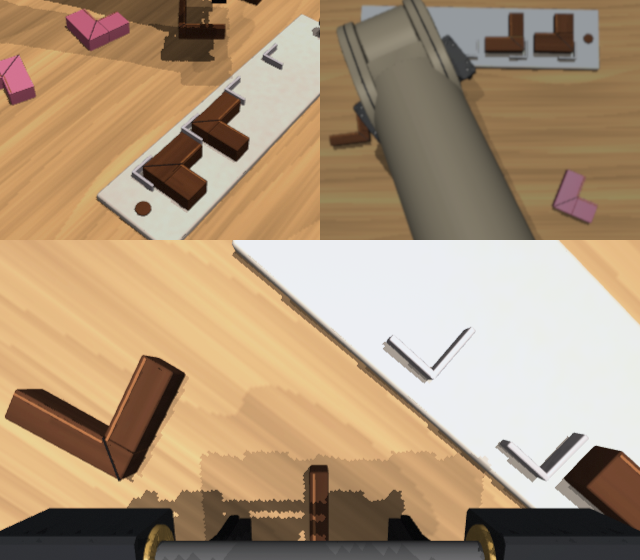

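36 sits in bracket a and 28 in b, both inside the corners. The 12 mm leg (318, 225 in the wrist view) is centred between the fingers.

{"fn": "step_arm", "kwargs": {
  "deltas": [
    [[0,0,-0.002,0,-0.001,0.06,68],[0,0,-0.002,0,-0.001,0.09,68],[0,0,-0.002,0,-0.001,0.0955,68],[0,0,-0.002,0,-0.001,0.0955,68],[0,0,-0.002,0,-0.001,0.0955,0],[0,0,-0.002,0,-0.001,0.0955,0],[0,0,-0.002,0,-0.001,0.0955,0],[0,0,-0.002,0,-0.001,0.0955,0],[0,0,-0.002,0,-0.001,0.0955,0],[0,0,-0.002,0,-0.001,0.0955,0],[0,0,-0.002,0,-0.001,0.0955,0],[0,0,-0.002,0,-0.001,0.0955,0],[0,0,-0.002,0,-0.001,0.0955,0],[0,0,-0.002,0,-0.001,0.05,0],[0,0,-0.002,0,-0.001,0.01,0],[0,0,-0.002,0,-0.001,0.01,0],[0,0,-0.002,0,-0.001,0.01,0]]
  ]
}}

```text
time: 15.42
ee_pos: [0.5068, 0.0866, 0.1096]
eef_rot: [0.946, 0.323, 0.0, 0.0]
ft_force: [-0.0, -2.2, -0.6]
width: 0.0114
grip_force: 25.0
```

```bash
python3 g.py 12:l:.11
```

```text
12:l:.11 [0.6768 0.0846] -0.036 [0.0007, -0.0, 0.6946, 0.1333, 0.1056, -0.0004]
```

{"fn": "step_arm", "kwargs": {
  "deltas": [
    [[0,0,0.695,0.132,0.107,0,0],[0,0,0.695,0.132,0.107,0,0],[0,0,0.695,0.132,0.107,0,0],[0,0,0.695,0.132,0.107,0,0],[0,0,0.695,0.132,0.107,0,0],[0,0,0.695,0.132,0.107,0,0],[0,0,0.695,0.132,0.107,0,0],[0,0,0.695,0.132,0.107,0,0],[0,0,0.695,0.132,0.107,0,0]]
  ]
}}

```text
time: 16.55
ee_pos: [0.677, 0.0829, 0.1105]
eef_rot: [1.0, -0.018, 0.001, 0.0]
ft_force: [0.6, -0.8, -0.7]
width: 0.0117
grip_force: 25.0
```

```bash
python3 g.py 12:l:.037 20:p:.12
```

```text
12:l:.037 [0.6768 0.0846] -0.036 [0.0003, -0.001, 0.0001, -0.0003, -0.0018, 0.0735]
20:p:.12 [0.4995 0.2024] 0.114 [0.0004, -0.001, -0.1499, -0.1817, -0.1131, -0.0097]
```

{"fn": "step_arm", "kwargs": {
  "deltas": [
    [[0,0,0,-0.002,-0.001,0.05,0],[0,0,0,-0.002,-0.001,0.067,0],[0,0,0,-0.002,-0.001,0.073,0],[0,0,0,-0.002,-0.001,0.073,0],[0,0,0,-0.002,-0.001,0.073,0],[0,0,0,-0.002,-0.001,0.073,45],[0,0,0,-0.002,-0.001,0.073,45],[0,0,0,-0.002,-0.001,0.073,45],[0,0,0,-0.002,-0.001,0.073,45],[0,0,0,-0.002,-0.001,0.04,45],[0,0,0,-0.002,-0.001,-0.01,70],[0,0,-0.15,-0.182,-0.113,-0.01,70],[0,0,-0.15,-0.182,-0.113,-0.01,70],[0,0,-0.15,-0.182,-0.113,-0.01,70],[0,0,-0.15,-0.182,-0.113,-0.01,70],[0,0,-0.15,-0.182,-0.113,-0.01,70],[0,0,-0.15,-0.182,-0.113,-0.01,70],[0,0,-0.15,-0.182,-0.113,-0.01,70]]
  ]
}}

```text
time: 18.8
ee_pos: [0.5003, 0.2015, 0.12]
eef_rot: [0.998, 0.056, 0.0, 0.0]
ft_force: [-0.4, -0.0, 0.2]
width: 0.0608
grip_force: 0.0
```

```bash
python3 g.py 20:p:.025; python3 - <<'E'
from bench import cams
import cv2, numpy as np
w=cams.camera('wrist')['img'][:320,:,::-1]; c=cams.camera('scene')['img'][200:440,220:540,::-1]
cv2.imwrite('pics/w6.png',np.vstack([np.hstack([c,cams.camera('top')['img'][130:370,180:500,::-1]]),w]))
E
```

```text
20:p:.025 [0.4995 0.2024] 0.114 [0.0003, -0.0007, -0.0024, -0.0008, -0.001, 0.095]
```

View pics/w6.png

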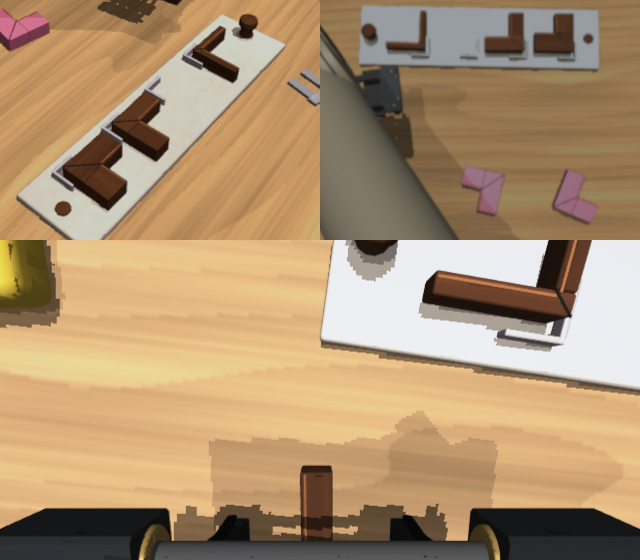

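{"fn": "step_arm", "kwargs": {
  "deltas": [
    [[0,0,-0.002,-0.002,-0.001,0.06,70],[0,0,-0.002,-0.002,-0.001,0.09,70],[0,0,-0.002,-0.002,-0.001,0.0955,70],[0,0,-0.002,-0.002,-0.001,0.0955,70],[0,0,-0.002,-0.002,-0.001,0.0955,0],[0,0,-0.002,-0.002,-0.001,0.0955,0],[0,0,-0.002,-0.002,-0.001,0.0955,0],[0,0,-0.002,-0.002,-0.001,0.0955,0],[0,0,-0.002,-0.002,-0.001,0.0955,0],[0,0,-0.002,-0.002,-0.001,0.0955,0],[0,0,-0.002,-0.002,-0.001,0.0955,0],[0,0,-0.002,-0.002,-0.001,0.0955,0],[0,0,-0.002,-0.002,-0.001,0.0955,0],[0,0,-0.002,-0.002,-0.001,0.05,0],[0,0,-0.002,-0.002,-0.001,0.01,0],[0,0,-0.002,-0.002,-0.001,0.01,0],[0,0,-0.002,-0.002,-0.001,0.01,0]]
  ]
}}

```text
time: 21.08
ee_pos: [0.4968, 0.203, 0.1095]
eef_rot: [0.998, 0.058, 0.0, 0.0]
ft_force: [-0.7, -0.1, -0.4]
width: 0.0201
grip_force: 25.0
```

```bash
python3 g.py 20:l:.11
```

```text
20:l:.11 [ 0.6735 -0.0063] -0.036 [0.0007, -0.0002, 0.1516, 0.1514, 0.2283, -0.0003]
```

{"fn": "step_arm", "kwargs": {
  "deltas": [
    [[0,0,0.152,0.147,0.229,0,0],[0,0,0.152,0.147,0.229,0,0],[0,0,0.152,0.147,0.229,0,0],[0,0,0.152,0.147,0.229,0,0],[0,0,0.152,0.147,0.229,0,0],[0,0,0.152,0.147,0.229,0,0],[0,0,0.152,0.147,0.229,0,0],[0,0,0.152,0.147,0.229,0,0],[0,0,0.152,0.147,0.229,0,0],[0,0,0.152,0.147,0.229,0,0]]
  ]
}}

```text
time: 22.32
ee_pos: [0.6695, -0.0068, 0.1106]
eef_rot: [1.0, -0.018, 0.001, 0.0]
ft_force: [-0.3, 0.5, -0.5]
width: 0.0196
grip_force: 25.0
```

```bash
python3 g.py 20:l:.037
```

```text
20:l:.037 [ 0.6735 -0.0063] -0.036 [0.0003, -0.0011, 0.0003, 0.0039, -0.0007, 0.0736]
```

{"fn": "step_arm", "kwargs": {
  "deltas": [
    [[0,0,0,0,0,0.05,0],[0,0,0,0,0,0.067,0],[0,0,0,0,0,0.0732,0],[0,0,0,0,0,0.0732,0],[0,0,0,0,0,0.0732,0],[0,0,0,0,0,0.0732,52],[0,0,0,0,0,0.0732,52],[0,0,0,0,0,0.0732,52],[0,0,0,0,0,0.0732,52],[0,0,0,0,0,0.04,52],[0,0,0,0,0,-0.02,52],[0,0,0,-0.3,0.45,-0.1,52],[0,0,0,-0.3,0.45,-0.1,52],[0,0,0,-0.3,0.45,-0.1,52],[0,0,0,-0.3,0.45,-0.1,52],[0,0,0,-0.3,0.45,-0.1,52],[0,0,0,-0.3,0.45,-0.1,52],[0,0,0,-0.3,0.45,-0.1,52],[0,0,0,-0.3,0.45,-0.1,52],[0,0,0,-0.3,0.45,-0.1,52]]
  ]
}}

```text
time: 24.82
ee_pos: [0.3513, -0.4482, 0.2108]
eef_rot: [1.0, -0.019, 0.0, 0.001]
ft_force: [0.5, -0.9, -1.2]
width: 0.0454
grip_force: 0.0
```

```bash
python3 - <<'E'
from g import *; from bench import cams
c=cams.camera('top'); im=c['img']
dark=((im[:,:,0]<105)&(im[:,:,1]<70)).astype(np.uint8)
n,lab,st,ce=cv2.connectedComponentsWithStats(dark)
for w,k in DEST.items():
    b0=B[k]-[.002,.002]; q=proj(c,[[*b0,.03]])[0]
    i=min((i for i in range(1,n) if st[i][4]>200),key=lambda i:np.hypot(*(ce[i]-q)))
    r_=fit(c,(lab==i).astype(np.float32),L(w/1000),.012,b0,[T])
    print(w,k,round(r_[0],3),'offset mm',((r_[1][:2]-b0)*1000).round(1),'dth',round(r_[1][2]-T,3))
s=cams.camera('scene')['img'][190:440,210:530,::-1]
cv2.imwrite('pics/f.png',np.vstack([cv2.resize(s,(640,500))[:380],cv2.resize(im[130:210,210:470,::-1],(640,197))]))
E
```

```text
12 d 0.342 offset mm [ 1.7 -0.2] dth 0.012
20 c 0.272 offset mm [1.8 2.2] dth -0.046
28 b 0.19 offset mm [1.3 3.6] dth -0.022
36 a 0.178 offset mm [2.1 2.2] dth -0.048
```

View pics/f.png

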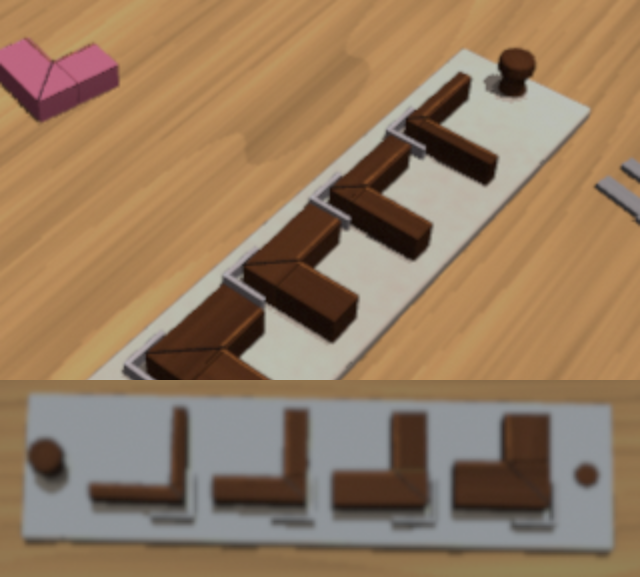

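All four samples are seated from knob to plug as 12, 20, 28, 36. The top-camera fit puts each within about 4 mm and 0.05 rad of its bracket.

```bash
python3 -c "from bench import r; print(r.close_job())"
```

```text
the job is handed in; nothing more can be done
None
```

I placed the 12, 20, 28 and 36 mm samples in order from knob to plug, one in each bracket. My last camera fit put them within about 4 mm and 0.05 rad of their brackets, and I handed the job in at about 25 s; no verdict was returned.

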